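# Fit the cover plate on the gearbox

### The arm

A 7-joint arm with a two-finger parallel gripper is mounted at the origin on the work surface. World frame = base frame: x ahead of the robot, y to its left, z up, the work surface at z = 0. Lengths are in mm, angles in rad, forces in N, time in s.
With the tool pointing down it reaches from about 400 to 875 mm from the base axis. Payload 4.4 kg.
Tool frame: the origin (TCP) lies at the very end of the fingers, on their centre line; the grasp point (between the pads) lies 19 mm behind it; z points along the fingers, y is the line along which they close (so a half turn about z gives the same grasp; the last joint's range is limited). The gripper opens to 85 mm and grips with 20 to 120 N. Pads are 22 mm wide; open, the fingers measure 114 mm over their backs; the gripper's body (76 mm by 85 mm) begins 54 mm behind the grasp point. The pads swing forward as they close: fully open they stand 13 mm farther back than shut.
Start: joints at [1.08, 0.628, 0.038, 1.517, -0.027, 0.996, -0.02], TCP at [267.918, -592.231, 231.313] pointing down, gripper open.
Joint ranges: [-3.06, 3.06], [-0.37, 2.12], [-1.25, 1.32], [0.18, 2.47], [-1.1, 4.24], [0.23, 1.98], [-2.94, 2.94]. Speed limits (rad/s): [2.57, 2.57, 3.14, 3.14, 3.14, 3.14, 3.14].

### API

Orientations are given as [roll, pitch, yaw] about the fixed x, y, z axes, in that order (R = Rz(yaw) Ry(pitch) Rx(roll)).
In Python, from cell import read_state, get_image, camera_info, finish_job gives the robot as it stands.
- The arm moves only by the tool play_rows, never from a script. Its argument "deltas" is one flat list of numbers, 7 for each row, row after row: the shift along the tool's x, y, z in mm, then the turn, a rotation vector about the tool's x, y, z in rad, then the opening, from 0 (shut) to 1 (fully open). In form: [dx, dy, dz, ax, ay, az, grip, dx, dy, dz, ax, ay, az, grip, ...]. A call has 1 to 10 rows; each row is the pose to reach, as a shift and turn from the pose commanded when the call began, along the tool's axes at that moment; what a row does not reach only later rows make up. A row lasts 1/8 s, in which the tool goes at most 62.5 mm and 10.7 degrees, less where a joint would pass 70% of its speed; a pose out of reach is approached as far as the arm can. A call with a gripper value outside its range is refused whole. The fingers move at their own pace and stop on an object; the grip force is fixed at half the most. Time passes only in rows, so rows that repeat a pose let the fingers close. It gives the time, the measured TCP pose, the force, the opening and the grip force at its end, in the units of the state.
- read_state(): the state, without advancing time (a new reading comes with each control period).
- get_image(name): name is "side" or "top" or "wrist"; returns the picture (400x640x3 uint8, red, green, blue); there is no depth.
- camera_info(name): a dict with "fx", "fy", "cx", "cy" (pixels), "T" (4x4, takes a point from camera to world coordinates). Camera axes: x right, y down, z forward; pixel columns grow to the right and rows downward; lengths in mm; the calibration is good to about 2 mm. A picture is of the moment at which its call begins: read the wrist's pose just before it. camera_info takes no time and is no camera call; for the wrist camera it gives the pose at the moment of the call.
- finish_job(): hands the job in; it is judged then, once.
The state is a dict: "clock": time; "qpos": joint angles; "qd": joint speeds; "tau": joint torques, N m; "eef_pos": TCP position; "tool_rot": TCP orientation; "force": force on the tool from outside, world axes, zero at the start; "torque": the same for the moment, N m; "width": finger opening in mm; "gripper_force": force on a finger pad.
Only numpy, scipy, OpenCV 4.12 (cv2) and the standard library are available. Lean on these libraries where they do the work, as an engineer would, in place of code of your own. Each camera call takes 0.05 s, during which the arm holds its last target. There are 200 camera calls.

### The job

Take the plywood dust cover off the open gearbox and lay it flat in the aluminium tray, handle up. Then put the gearbox's own steel cover plate, the one with the nose, on the gearbox, nose over nose with its edges flush with the housing all round, setting it down gently rather than dropping it. Leave everything else on the bench where it is.

Things in the scene. Friction and masses are not known exactly. Their poses are not given: they have to be found in the camera images.
- gearbox: dark cast gearbox housing, fixed, 65 mm tall with a flat top. Outline from above, own frame: main part x -58..32, y -50..50 mm; narrower nose on the +x end, x 32..72, y -28..28 mm. Open chamber in the top x -44..18, y -36..36 mm. Shaft stub out 28 mm from the -y side at 34 mm height. Origin: on the underside at x = y = 0 of that outline
- gearbox_top (a point): point straight above the gearbox's origin on its flat top face (65 mm up), same axes: where the cover's origin belongs
- gearbox_nose (a point): middle of the nose's end edge on the gearbox's top face (72 mm along +x from gearbox_top)
- cover: steel cover plate, same outline and own frame as the gearbox (main part x -58..32, y -50..50 mm, nose x 32..72, y -28..28 mm), 6 mm thick, 0.6 kg; flat on the bench. Bar handle centred over the origin: 50 mm along x, 14 mm across y, 6 to 38 mm above the underside; centre of mass at the handle. Origin: on the underside below the handle; x to the nose, z up
- cover_nose (a point): middle of the nose's end edge on the cover's underside (72 mm along +x from the cover's origin)
- dust_cover: plain plywood board 90 (x) by 84 (y) by 9 mm, 0.1 kg, lying loose on the gearbox over its chamber. Wooden handle batten centred on it: 60 mm along x, 20 mm across y, 9 to 41 mm above the underside. Origin: centre of its underside
- tray: shallow aluminium tray fixed to the bench, 200 mm (x) by 170 mm (y), 30 mm tall, walls and floor 4 mm, empty. Origin: centre of its underside; the inner floor is 4 mm above it
- plain_plate: bystander: a plain rectangular steel plate 100 x 72 x 6 mm with a bar handle across it (top of the handle at 36 mm); no nose. Not the gearbox cover. Origin: centre of underside
- vblock: bystander: dark steel V-block, 60 x 50 mm, about 40 mm tall. Origin: centre of underside
- bearing: bystander: steel bearing ring, 52 mm outside diameter, 15 mm tall, lying flat. Origin: centre of underside
- grease_tin: bystander: blue tin, 58 mm diameter, 55 mm tall. Origin: centre of underside
- tape_measure: bystander: black and yellow tape measure, 75 x 38 mm, 62 mm tall. Origin: centre of underside
- spanner: bystander: spanner 170 mm long, lying flat

How it is judged:
By the outcome, as a careful person would: the job done as asked, in the order asked, and still so for the second after the job is handed in, with the robot touching nothing.
It also fails if it takes over 58 s, if anything falls off the work surface, if the arm or the gripper's body presses on something with over 40 N, if the wrist force passes 120 N, or if a joint passes its speed limit or range.

## Working session

There is one attempt and no reset: what is moved stays moved. The work goes in short steps, Python scripts to look and compute and a tool call to move; the robot and the scene stay as the last step left them, time stands still between calls to the robot, and variables do not carry over. Pictures are saved under pics/ and viewed, at most 10 in all, crops included, and the job is handed in when it is done.

Besides the shell and the picture viewer there is one more tool, called after "Emit:" as name(argument=value, ...) on one line, values as JSON. play_rows: Moves the arm, as the interface text tells. Its arguments: {"type":"object","properties":{"deltas":{"type":"array"}},"required":["deltas"]}

```bash
mkdir -p pics; ls
python3 - <<'E'
from cell import *
import cv2
for n in("top","side"):
    cv2.imwrite(f"pics/{n}0.png",get_image(n)[:,:,::-1])
    c=camera_info(n);print(n,c["fx"],c["cx"],c["cy"],c["T"])
s=read_state();print(s)
E
```

```text
pics
top 504.65941981999975 312.04451284818515 192.01451260332834 [[-2.16006692e-02 -9.93166018e-01  1.14693820e-01  4.35766406e+02]
 [-9.99749790e-01  2.21244991e-02  3.29604620e-03  3.05675564e+00]
 [-5.81106439e-03 -1.14593926e-01 -9.93395422e-01  1.25378216e+03]
 [ 0.00000000e+00  0.00000000e+00  0.00000000e+00  1.00000000e+00]]
side 442.28761809035296 318.2951209320356 196.44193134622537 [[-9.86657039e-01 -9.28751442e-02  1.33723950e-01  4.44945505e+02]
 [-1.62245782e-01  6.29337718e-01 -7.60006805e-01  7.94075071e+02]
 [-1.35717839e-02 -7.71562210e-01 -6.36009090e-01  7.37816403e+02]
 [ 0.00000000e+00  0.00000000e+00  0.00000000e+00  1.00000000e+00]]
{'clock': 0.1, 'qpos': array([ 1.08018682,  0.62926333,  0.03843301,  1.5182848 , -0.02698194,
        0.99629964, -0.02000448]), 'qd': array([-7.75030588e-05, -2.64040585e-03,  1.05876937e-03, -2.16331737e-03,
       -1.74811786e-03,  8.86977710e-04, -9.67678923e-05]), 'tau': array([ 2.61150766e-03, -5.64525640e+01,  1.23004429e+00, -1.93971330e+01,
        1.12019404e-02,  5.38170090e-03,  2.68527195e-06]), 'eef_pos': array([ 267.68930205, -591.69318864,  230.46918452]), 'tool_rot': array([-3.13985542e+00,  2.67407112e-05,  4.24823996e-01]), 'force': array([-0.18930212,  0.0023709 , -0.32830854]), 'torque': array([ 0.01414844, -0.01258545,  0.00996681]), 'gripper_force': 0.0, 'width': 85.57733266158198}
```

View pics/top0.png

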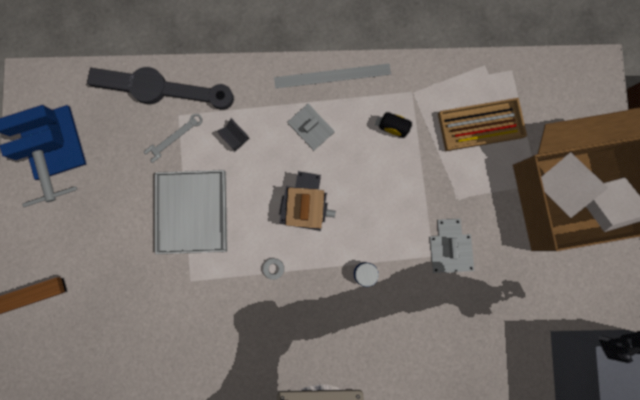

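View pics/side0.png

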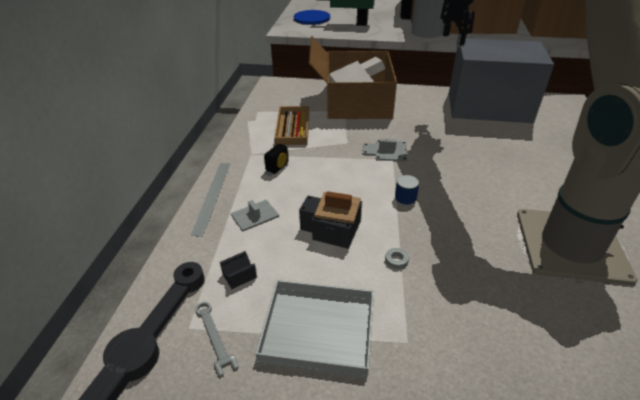

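The top view shows the gearbox with dust cover at about (304,207) with its nose up, the tray at (190,212), the nosed cover at (452,248) and the plain plate at (310,127). The side view agrees.

```bash
cat > h.py <<'E'
import numpy as np, cv2
from cell import *
from scipy.spatial.transform import Rotation as R
def ray(ci,u,v,z):
    T=ci["T"];d=T[:3,:3]@np.array([(u-ci["cx"])/ci["fx"],(v-ci["cy"])/ci["fy"],1]);o=T[:3,3]
    return (o+d*(z-o[2])/d[2])[:2]
def proj(ci,P):
    T=ci["T"];p=(np.atleast_2d(P)-T[:3,3])@T[:3,:3]
    return np.c_[p[:,0]/p[:,2]*ci["fx"]+ci["cx"],p[:,1]/p[:,2]*ci["fy"]+ci["cy"]]
def delta(pos,yaw):
    """tool-frame shift and turn to go to pos, pointing down with this yaw"""
    s=read_state();A=R.from_euler("xyz",s["tool_rot"]);B=R.from_euler("xyz",[np.pi,0,yaw])
    return np.round(A.inv().apply(np.array(pos)-s["eef_pos"]),1),np.round((A.inv()*B).as_rotvec(),3)
E
python3 - <<'E'
from h import *
im=cv2.imread("pics/top0.png")
a=cv2.resize(im[165:240,265:345],None,fx=5,fy=5,interpolation=cv2.INTER_CUBIC)
b=cv2.resize(im[210:285,415:495],None,fx=5,fy=5,interpolation=cv2.INTER_CUBIC)
cv2.imwrite("pics/crop1.png",np.hstack([a,b]))
c=camera_info("top")
for p in [(304,207,100),(308,176,65),(452,247,6),(190,212,4),(450,222,6)]: print(p,ray(c,*p))
w=camera_info("wrist");print(w)
E
```

```text
(304, 207, 100) [534.79503947  26.08076521]
(308, 176, 65) [611.59318905  15.79639458]
(452, 247, 6) [ 436.37617784 -333.25932758]
(190, 212, 4) [536.83264729 311.5079337 ]
(450, 222, 6) [ 497.7670596  -331.60301402]
{'fx': 333.7733343908988, 'fy': 333.7733343908988, 'cx': 318.125214483189, 'cy': 201.09859792847914, 'T': array([[ 4.11780566e-01, -8.64162731e-01, -2.89239589e-01,
         3.40415815e+02],
       [-9.11281402e-01, -3.91088130e-01, -1.28904154e-01,
        -5.59020468e+02],
       [-1.72400456e-03,  3.16658883e-01, -9.48537917e-01,
         3.71503978e+02],
       [ 0.00000000e+00,  0.00000000e+00,  0.00000000e+00,
         1.00000000e+00]])}
```

View pics/crop1.png

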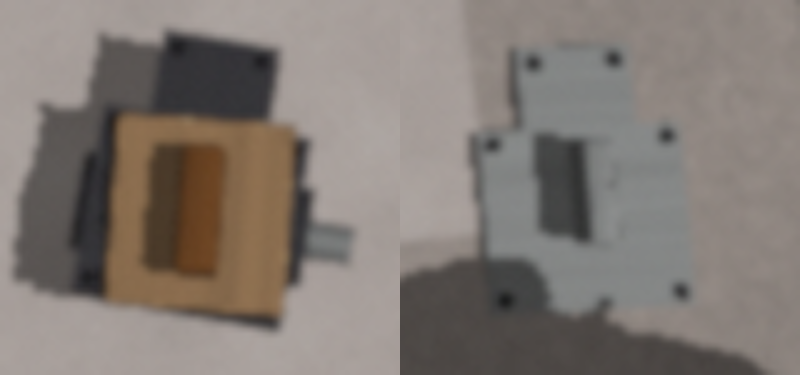

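The zoomed crop shows the gearbox nose edge at crop (168,32)–(278,48), the dust cover handle top with corners around (182,143)–(215,275), and the steel cover with its nose at (515,46)–(630,48) and handle around (600,190).

Run:
```python
from h import *
c=camera_info("top")
A=lambda L,z:np.array([ray(c,265+x/5,165+y/5,z) for x,y in L])
B=lambda L,z:np.array([ray(c,415+(x-400)/5,210+y/5,z) for x,y in L])
def yaw(a,b): d=b-a; return np.arctan2(d[1],d[0])
n=A([(168,32),(278,48)],65); m=n.mean(0); e=n[1]-n[0]; y=np.arctan2(e[1],e[0])+np.pi/2
print("nose",m,y,np.linalg.norm(e),"top origin",m-72*np.array([np.cos(y),np.sin(y)]))
d=A([(118,115),(297,125),(280,318),(106,298)],74);print("dust",d.mean(0),yaw(d[3],d[0]),yaw(d[2],d[1]))
h=A([(182,143),(224,147),(215,275),(175,270)],106);print("hdl",h.mean(0),yaw(h[3],h[0]),yaw(h[2],h[1]))
k=B([(517,45),(630,47),(690,303),(487,310),(480,132),(685,128)],6)
print("cover",k.round(0).tolist(),yaw(k[3],k[4]),yaw(k[2],k[5]))
m=(k[0]+k[1])/2;e=k[1]-k[0];y=np.arctan2(e[1],e[0])+np.pi/2
print(m,y,m-72*np.array([np.cos(y),np.sin(y)]))
h=h.mean(0)
print(delta([h[0]-20,h[1],230],-0.08))
```

```text
nose [618.72715241  11.85003086] -0.16847033494808672 52.97421998213194 top origin [547.74649918  23.92259753]
dust [535.2813234   24.17900467] -0.08130982171417472 -0.11162098545430099
hdl [534.89650598  24.11878856] -0.07392179185310473 -0.09087547089932371
cover [[506.0, -303.0], [504.0, -359.0], [378.0, -381.0], [377.0, -282.0], [463.0, -283.0], [463.0, -384.0]] -0.00916890414960969 -0.029244686730292527
[ 504.69067661 -331.22409699] -0.03969989206812752 [ 432.74740809 -328.36645555]
(array([ 479. , -459.2,    1.3]), array([-0.002,  0.   ,  0.505]))
```

Emit:
play_rows(deltas=[48, -46, 0, 0, 0, 0.1, 1, 96, -92, 0, 0, 0, 0.2, 1, 144, -138, 0, 0, 0, 0.3, 1, 192, -184, 0, 0, 0, 0.4, 1, 240, -230, 0, 0, 0, 0.5, 1, 288, -276, 0, 0, 0, 0.505, 1, 336, -322, 0, 0, 0, 0.505, 1, 384, -368, 0, 0, 0, 0.505, 1, 432, -414, 0, 0, 0, 0.505, 1, 479, -459, 0, 0, 0, 0.505, 1])

```text
clock: 1.35
eef_pos: [501.3, -10.3, 231.3]
tool_rot: [3.141, -0.0, -0.08]
force: [1.7, -1.0, -1.1]
width: 85.3
gripper_force: 0.0
```

Emit:
play_rows(deltas=[0, 0, 0, 0, 0, 0, 1, 0, 0, 0, 0, 0, 0, 1, 0, 0, 0, 0, 0, 0, 1])

```text
clock: 1.72
eef_pos: [500.2, -14.2, 231.3]
tool_rot: [3.141, 0.001, -0.083]
force: [0.7, 0.0, 0.5]
width: 85.6
gripper_force: 0.0
```

Run:
```python
from h import *
import pickle
c=camera_info("wrist");im=get_image("wrist")[:,:,::-1];cv2.imwrite("pics/w1.png",im);pickle.dump(c,open("w1.pkl","wb"))
print(read_state()["eef_pos"],read_state()["tool_rot"])
```

```text
[500.32326851 -14.11641765 231.30758225] [ 3.14096082e+00  3.82042253e-04 -8.34466204e-02]
```

View pics/w1.png

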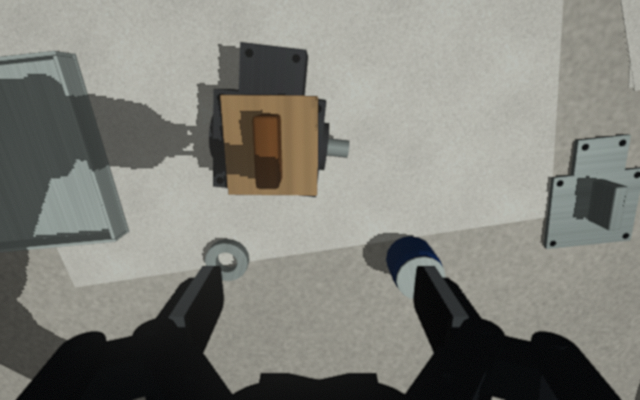

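The wrist view shows the dust cover at (222,96)–(317,196), its handle top at (254,114)–(279,188) and the gearbox nose edge at (240,42)–(308,50).

Run:
```python
from h import *
import pickle
c=pickle.load(open("w1.pkl","rb"))
P=lambda L,z:np.array([ray(c,x,y,z) for x,y in L])
yaw=lambda a,b:np.arctan2(*(b-a)[::-1])
d=P([(222,96),(319,97),(317,196),(229,194)],74);print("dust",d.mean(0),yaw(d[3],d[0]),yaw(d[2],d[1]))
h=P([(254,114),(280,116),(280,188),(256,188)],106);print("hdl",h.mean(0),yaw(h[3],h[0]),yaw(h[2],h[1]))
n=P([(240,42),(308,50)],65);print("nose",n.mean(0),yaw(*n)+np.pi/2,np.linalg.norm(n[1]-n[0]))
print(delta([535,25,130],-0.08))
```

```text
dust [533.79585215  23.71534454] -0.10017391789317705 -0.10397969914443393
hdl [535.27288801  22.7861055 ] -0.11674393494937536 -0.11988865747839793
nose [617.4464426  12.2454211] -0.1910673314301481 57.1881067836188
(array([ 31.3, -41.9, 101.3]), array([ 0.001,  0.   , -0.003]))
```

Emit:
play_rows(deltas=[15, -20, 30, 0, 0, 0.02, 1, 31, -40, 60, 0, 0, 0.02, 1, 31, -40, 90, 0, 0, 0.02, 1, 31, -40, 115, 0, 0, 0.02, 1, 31, -40, 135, 0, 0, 0.02, 1, 31, -40, 150, 0, 0, 0.02, 1, 31, -40, 152, 0, 0, 0.02, 1, 31, -40, 152, 0, 0, 0.02, 1])

```text
clock: 2.78
eef_pos: [535.3, 24.8, 79.7]
tool_rot: [-3.141, -0.001, -0.101]
force: [-0.4, -0.4, -0.3]
width: 85.3
gripper_force: 0.0
```

Emit:
play_rows(deltas=[0, 0, 0, 0, 0, 0, 0, 0, 0, 0, 0, 0, 0, 0, 0, 0, 0, 0, 0, 0, 0, 0, 0, 0, 0, 0, 0, 0, 0, 0, 0, 0, 0, 0, 0, 0, 0, 0, 0, 0, 0, 0, 0, 0, 0, 0, 0, 0, 0])

```text
clock: 3.65
eef_pos: [535.3, 25.2, 79.7]
tool_rot: [-3.141, -0.001, -0.1]
force: [0.7, 0.3, 5.6]
width: 18.5
gripper_force: 59.5
```

Emit:
play_rows(deltas=[0, 0, -10, 0, 0, 0, 0, 0, 0, -30, 0, 0, 0, 0, 0, 0, -60, 0, 0, 0, 0, -2, -20, -75, 0, 0, 0, 0, -6, -65, -75, 0, 0, 0, 0, -11, -120, -75, 0, 0, 0, 0, -17, -175, -75, 0, 0, 0, 0, -22, -230, -75, 0, 0, 0, 0, -26, -270, -75, 0, 0, 0, 0, -27, -281, -75, 0, 0, 0, 0])

```text
clock: 4.9
eef_pos: [534.9, 311.4, 154.2]
tool_rot: [-3.14, 0.001, -0.095]
force: [-0.9, -1.1, -0.4]
width: 18.7
gripper_force: 58.9
```

Emit:
play_rows(deltas=[0, 0, 0, 0, 0, 0, 0, 0, 0, 0, 0, 0, 0, 0, 0, 0, 0, 0, 0, 0, 0])

```text
clock: 5.28
eef_pos: [536.7, 305.4, 154.5]
tool_rot: [3.141, -0.0, -0.103]
force: [0.9, 0.1, -0.3]
width: 19.1
gripper_force: 58.9
```

Run:
```python
from h import *
import pickle
s=read_state();print(s["eef_pos"],s["tool_rot"],s["width"],s["force"])
c=camera_info("wrist");w=get_image("wrist")[:,:,::-1];t=get_image("top")[:,:,::-1]
pickle.dump(c,open("w2.pkl","wb"))
np.save("t2.npy",t);cv2.imwrite("pics/t2f.png",t);cv2.imwrite("pics/w2.png",w)
cr=cv2.resize(t[150:270,130:340],None,fx=3.8,fy=3.8,interpolation=cv2.INTER_CUBIC)
cv2.imwrite("pics/t2.png",cr)
tc=camera_info("top");k=np.array([ray(tc,*p,30) for p in[(154,172),(227,172),(226,252),(153,253)]]);print(k,k.mean(0))
```

```text
[536.70915351 305.42858547 154.48602914] [ 3.14074563e+00 -1.64155527e-04 -1.02822996e-01] 19.1340009034928 [ 0.91209487  0.12864389 -0.33550194]
[[635.19442279 394.2467505 ]
 [631.15397671 214.76277934]
 [436.1626543  217.61866414]
 [437.57068822 393.828537  ]] [535.02043551 305.11418274]
```

View pics/w2.png

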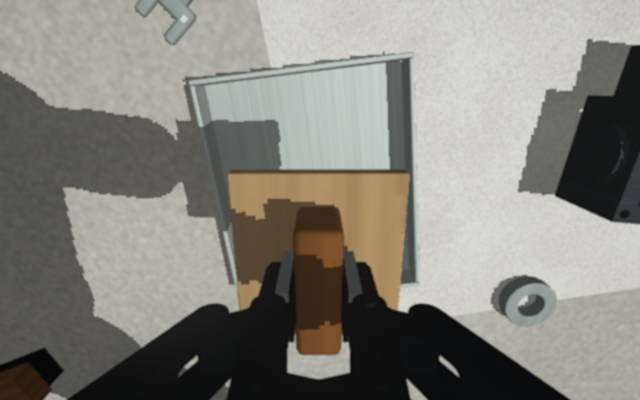

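The wrist view shows the board held level over the tray (rim at (190,80)–(412,55)), inside its width. Lowering now.

Emit:
play_rows(deltas=[0, 0, 30, 0, 0, 0, 0, 0, 0, 70, 0, 0, 0, 0, 0, 0, 105, 0, 0, 0, 0, 0, 0, 124, 0, 0, 0, 0, 0, 0, 130, 0, 0, 0, 0, 0, 0, 133, 0, 0, 0, 0, 0, 0, 135, 0, 0, 0, 0, 0, 0, 135, 0, 0, 0, 0])

```text
clock: 6.38
eef_pos: [536.6, 307.7, 20.0]
tool_rot: [-3.141, -0.001, -0.1]
force: [0.6, 0.0, -0.3]
width: 19.6
gripper_force: 58.9
```

Emit:
play_rows(deltas=[0, 0, 0.5, 0, 0, 0, 0, 0, 0, 1, 0, 0, 0, 0, 0, 0, 1.5, 0, 0, 0, 0, 0, 0, 1.5, 0, 0, 0, 0])

```text
clock: 6.88
eef_pos: [536.4, 307.6, 18.7]
tool_rot: [-3.141, -0.0, -0.1]
force: [-1.9, 0.9, 6.6]
width: 19.1
gripper_force: 59.8
```

Emit:
play_rows(deltas=[0, 0, 0, 0, 0, 0, 0.5, 0, 0, 0, 0, 0, 0, 0.8, 0, 0, 0, 0, 0, 0, 1, 0, 0, 0, 0, 0, 0, 1, 0, 0, -20, 0, 0, 0, 1, 0, 0, -60, 0, 0, 0, 1, 0, 0, -110, 0, 0, 0, 1, 0, 0, -150, 0, 0, 0, 1, -1, 40, -162, 0, 0, 0, 1, -1, 90, -162, 0, 0, 0, 1])

```text
clock: 8.12
eef_pos: [527.2, 218.6, 182.8]
tool_rot: [-3.139, -0.004, -0.098]
force: [0.7, -0.3, -0.4]
width: 85.2
gripper_force: 0.0
```

Emit:
play_rows(deltas=[0, 50, 0, 0, 0, 0, 1, -1, 100, 0, 0, 0, 0, 1, -1, 150, 0, 0, 0, 0, 1, -2, 185, 0, 0, 0, 0, 1, -2, 196, 0, 0, 0, 0, 1, -2, 196, 0, 0, 0, 0, 1, -2, 196, 0, 0, 0, 0, 1, -2, 196, 0, 0, 0, 0, 1])

```text
clock: 9.12
eef_pos: [504.8, 24.8, 179.8]
tool_rot: [-3.141, -0.0, -0.098]
force: [-0.1, -0.8, 0.4]
width: 85.7
gripper_force: 0.0
```

Run:
```python
from h import *
import pickle
s=read_state();print(s["eef_pos"],s["tool_rot"],s["width"],s["force"])
c=camera_info("wrist");w=get_image("wrist")[:,:,::-1];t=get_image("top")[:,:,::-1]
pickle.dump(c,open("w3.pkl","wb"));cv2.imwrite("pics/w3.png",w)
cr=cv2.resize(t[160:265,145:235],None,fx=2,fy=2)
o=cv2.resize(w[0:260,130:460],None,fx=2.2,fy=2.2,interpolation=cv2.INTER_CUBIC)
o[-cr.shape[0]:,-cr.shape[1]:]=cr;cv2.imwrite("pics/w3c.png",o);print(o.shape)
```

```text
[504.77904397  24.75725957 179.81192368] [-3.14097126e+00 -2.55832933e-05 -9.77134281e-02] 85.69300790760383 [-0.07036555 -0.84108684  0.36948793]
(572, 726, 3)
```

View pics/w3c.png

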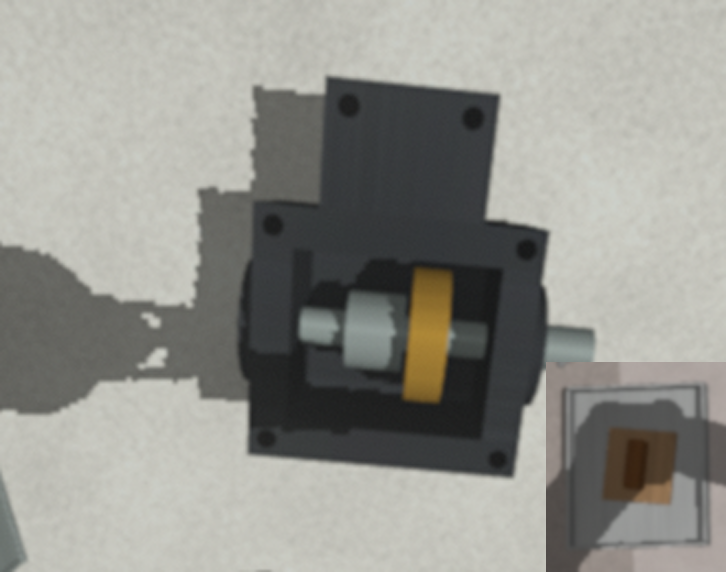

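The wrist crop shows the open gearbox with clear top-face corners (nose (327,77),(499,95); rear (249,453),(513,476)). The inset shows the dust cover flat in the tray, handle up.

```bash
cat >> h.py <<'E'
from scipy.optimize import least_squares
# outline corners: nose left, nose right, concave right, shoulder right, rear right, rear left, shoulder left, concave left
OUT=np.array([(72,28),(72,-28),(32,-28),(32,-50),(-58,-50),(-58,50),(32,50),(32,28)],float)
def fit(c,px,z,g,use=range(8)):
    use=list(use);px=np.array(px,float)[use]
    def pts(p): 
        q=OUT[use]@np.array([[np.cos(p[2]),np.sin(p[2])],[-np.sin(p[2]),np.cos(p[2])]])+p[:2]
        return np.c_[q,np.full(len(q),z)]
    r=least_squares(lambda p:(proj(c,pts(p))-px).ravel(),g,loss="soft_l1",x_scale=[1,1,.01])
    return r.x,(proj(c,pts(r.x))-px).round(1).tolist()
E
python3 - <<'E'
from h import *
import pickle
c=pickle.load(open("w3.pkl","rb"))
k=np.array([(327,77),(499,95),(484,220),(548,232),(513,476),(249,453),(253,202),(320,207)],float)
px=(k+.5)/2.2-.5+[130,0]
print(fit(c,px,65,[547,24,-.15]))
g=cv2.cvtColor(cv2.imread("pics/w3.png"),cv2.COLOR_BGR2GRAY)
q=cv2.cornerSubPix(g,px.astype(np.float32).reshape(-1,1,2),(4,4),(-1,-1),(3,50,.01)).reshape(-1,2)
print((q-px).round(1).tolist());print(fit(c,q,65,[547,24,-.15]))
E
```

```text
(array([ 5.47561768e+02,  2.69749127e+01, -1.91719438e-01]), [[-1.0, -1.0], [1.1, -0.8], [0.8, 1.9], [1.3, -0.6], [0.6, 1.9], [-1.4, 1.6], [-0.6, -0.3], [-0.8, 0.3]])
[[-0.6, -0.5], [0.2, -0.4], [0.7, -0.4], [0.3, -0.5], [-0.3, 0.6], [-0.6, 0.3], [0.0, 0.0], [-0.7, -1.8]]
(array([ 5.47886028e+02,  2.70242366e+01, -1.92391270e-01]), [[-0.5, -1.0], [0.8, -0.9], [-0.0, 1.9], [0.9, -0.5], [0.7, 1.0], [-0.9, 0.9], [-0.7, -0.9], [-0.2, 1.7]])
```

Emit:
play_rows(deltas=[-10, 45, 0, 0, 0, -0.03, 1, -20, 90, 0, 0, 0, -0.06, 1, -30, 135, 0, 0, 0, -0.1, 1, -40, 180, 0, 0, 0, -0.13, 1, -50, 225, 0, 0, 0, -0.16, 1, -58, 270, 10, 0, 0, -0.16, 1, -66, 315, 25, 0, 0, -0.16, 1, -74, 350, 45, 0, 0, -0.16, 1, -78, 372, 59, 0, 0, -0.16, 1, -78, 372, 59, 0, 0, -0.16, 1])

```text
clock: 10.48
eef_pos: [388.6, -340.2, 119.8]
tool_rot: [-3.141, 0.002, 0.057]
force: [0.2, -0.2, 0.1]
width: 85.6
gripper_force: 0.0
```

Emit:
play_rows(deltas=[0, 0, 0, 0, 0, 0, 1, 0, 0, 0, 0, 0, 0, 1, 0, 0, 0, 0, 0, 0, 1])

```text
clock: 10.85
eef_pos: [390.5, -338.4, 121.3]
tool_rot: [3.141, -0.001, 0.061]
force: [1.0, -0.0, -0.5]
width: 85.4
gripper_force: 0.0
```

Run:
```python
from h import *
import pickle
s=read_state();print(s["eef_pos"],s["tool_rot"],s["width"],s["force"])
c=camera_info("wrist");w=get_image("wrist")[:,:,::-1]
pickle.dump(c,open("w4.pkl","wb"));cv2.imwrite("pics/w4.png",w)
o=cv2.resize(w[0:260,130:460],None,fx=2.2,fy=2.2,interpolation=cv2.INTER_CUBIC)
cv2.imwrite("pics/w4c.png",o)
```

```text
[ 390.54891203 -338.3807941   121.33119061] [ 3.14136289e+00 -8.21281215e-04  6.14912965e-02] 85.3619909379103 [ 0.98695064 -0.03969713 -0.53776998]
```

View pics/w4c.png

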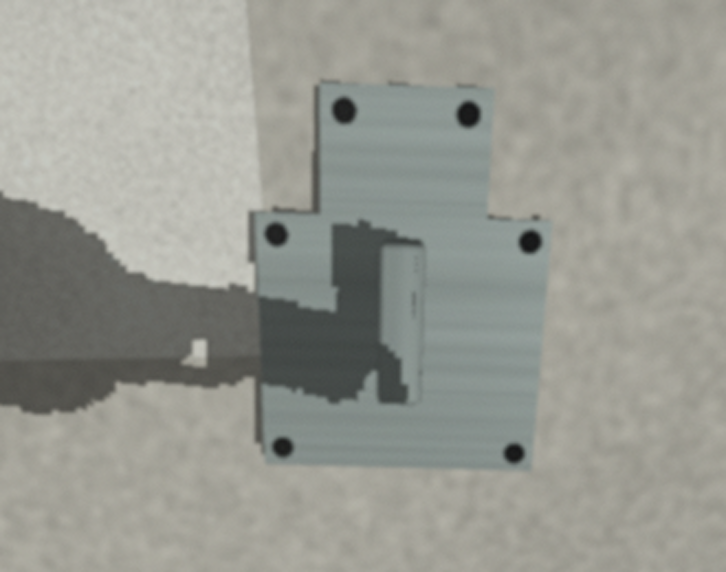

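The crop shows the cover with nose corners (320,83),(492,88), rear (265,464),(531,469), handle at (403,322).

Run:
```python
from h import *
import pickle
c=pickle.load(open("w4.pkl","rb"))
k=np.array([(320,83),(492,88),(488,216),(551,219),(531,469),(265,464),(255,211),(320,211)],float)
px=(k+.5)/2.2-.5+[130,0]
p,r=fit(c,px,6,[433,-329,-.03]);print(p,r)
h=np.array([ray(c,*((np.array(q)+.5)/2.2-.5+[130,0]),38) for q in[(382,244),(424,244),(423,404),(379,404)]]);print(h.mean(0),h.round(0).tolist())
print(delta([p[0],p[1],16],p[2]))
```

```text
[ 4.32757437e+02 -3.31928537e+02  3.50718893e-02] [[-1.0, -1.3], [1.2, -1.3], [-0.2, 0.6], [1.0, 0.0], [0.7, 1.0], [-0.5, 0.3], [-0.7, -0.0], [-0.2, 0.8]]
[ 432.76937011 -332.55070706] [[457.0, -325.0], [458.0, -338.0], [409.0, -341.0], [408.0, -327.0]]
(array([ 42.6,  -4.1, 105.3]), array([ 0.   , -0.001,  0.026]))
```

Emit:
play_rows(deltas=[20, -2, 30, 0, 0, 0.013, 1, 42.5, -4, 60, 0, 0, 0.026, 1, 42.5, -4, 85, 0, 0, 0.026, 1, 42.5, -4, 103, 0, 0, 0.026, 1, 42.5, -4, 109, 0, 0, 0.026, 1, 42.5, -4, 109, 0, 0, 0.026, 1, 42.5, -4, 109, 0, 0, 0.026, 1])

```text
clock: 11.78
eef_pos: [432.4, -333.2, 12.7]
tool_rot: [3.141, -0.001, 0.033]
force: [-0.0, -0.4, -0.1]
width: 85.9
gripper_force: 0.0
```

Emit:
play_rows(deltas=[0, 0, 0, 0, 0, 0, 0, 0, 0, 0, 0, 0, 0, 0, 0, 0, 0, 0, 0, 0, 0, 0, 0, 0, 0, 0, 0, 0, 0, 0, 0, 0, 0, 0, 0, 0, 0, 0, 0, 0, 0, 0, 0, 0, 0, 0, 0, 0, 0])

```text
clock: 12.65
eef_pos: [432.0, -332.4, 12.0]
tool_rot: [-3.141, -0.0, 0.034]
force: [0.0, 1.9, 6.1]
width: 13.1
gripper_force: 60.3
```

Emit:
play_rows(deltas=[0, 0, -5, 0, 0, 0, 0, 0, 0, -20, 0, 0, 0, 0, 0, 0, -50, 0, 0, 0, 0, 0, 0, -90, 0, 0, 0, 0, 0, 0, -125, 0, 0, 0, 0, 8, -20, -140, 0, 0, 0, 0, 22, -60, -140, 0, 0, 0.03, 0, 36, -100, -140, 0, 0, 0.07, 0, 50, -140, -140, 0, 0, 0.1, 0, 64, -180, -140, 0, 0, 0.13, 0])

```text
clock: 13.9
eef_pos: [489.8, -149.3, 152.4]
tool_rot: [-3.142, -0.0, -0.098]
force: [0.6, -0.3, -5.3]
width: 12.8
gripper_force: 59.0
```

Run:
```python
from h import *
s=read_state();print(s["eef_pos"],s["tool_rot"],s["width"],s["force"],delta([547.1,26.9,152],-.192))
```

```text
[ 489.77998698 -149.25331617  152.35228793] [-3.14151491e+00 -9.50377284e-05 -9.75086947e-02] 12.790589560118988 [ 0.55517412 -0.32110888 -5.32904329] (array([  39.9, -180.9,    0.4]), array([-0.   , -0.   ,  0.094]))
```

Emit:
play_rows(deltas=[9, -40, 0, 0, 0, 0.03, 0, 18, -80, 0, 0, 0, 0.06, 0, 27, -120, 0, 0, 0, 0.094, 0, 36, -160, 0, 0, 0, 0.094, 0, 40, -180, 0, 0, 0, 0.094, 0, 40, -181, 15, 0, 0, 0.094, 0, 40, -181, 35, 0, 0, 0.094, 0, 40, -181, 50, 0, 0, 0.094, 0, 40, -181, 55, 0, 0, 0.094, 0, 40, -181, 55, 0, 0, 0.094, 0])

```text
clock: 15.15
eef_pos: [546.9, 25.0, 96.5]
tool_rot: [3.141, 0.001, -0.191]
force: [0.9, 1.1, -6.2]
width: 12.9
gripper_force: 59.1
```

Emit:
play_rows(deltas=[0, 0, 0, 0, 0, 0, 0, 0, 0, 0, 0, 0, 0, 0, 0, 0, 0, 0, 0, 0, 0])

```text
clock: 15.52
eef_pos: [547.3, 25.8, 97.2]
tool_rot: [-3.141, -0.001, -0.19]
force: [-0.4, 0.2, -6.9]
width: 13.0
gripper_force: 59.1
```

Run:
```python
from h import *
import pickle
s=read_state();print(s["eef_pos"],s["tool_rot"],s["width"],s["force"],delta([547.1,26.9,79],-.192))
c=camera_info("wrist");w=get_image("wrist")[:,:,::-1]
pickle.dump(c,open("w5.pkl","wb"));cv2.imwrite("pics/w5.png",w)
o=cv2.resize(w[60:330,140:500],None,fx=2.2,fy=2.2,interpolation=cv2.INTER_CUBIC)
cv2.imwrite("pics/w5c.png",o)
```

```text
[547.32434316  25.82523338  97.22057791] [-3.14135591e+00 -7.72175742e-04 -1.90086845e-01] 13.042771167175026 [-0.44755393  0.19498442 -6.91782316] (array([-0.4, -1. , 18.2]), array([-0.   , -0.001,  0.002]))
```

View pics/w5c.png

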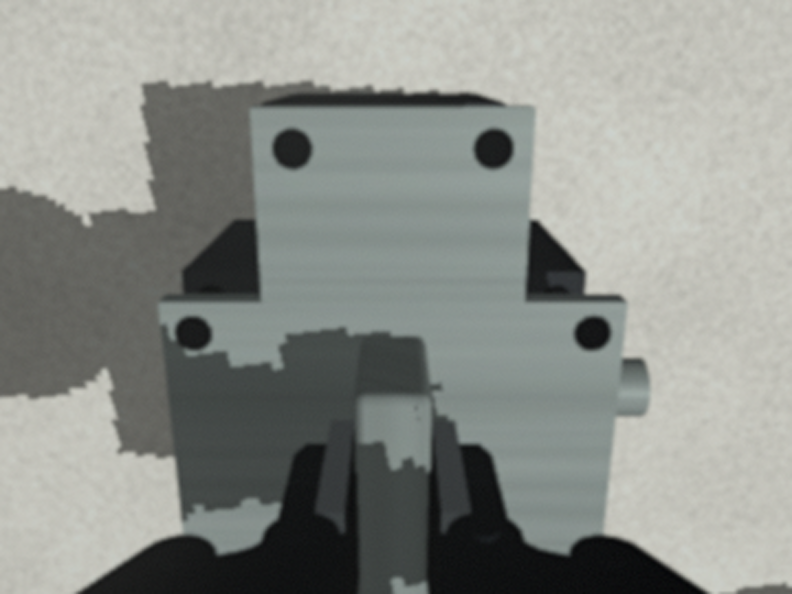

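The hover view shows the cover (nose corners (250,107),(534,107), shoulders (160,300),(626,300)) with the gearbox's shoulder corners just visible below at about (185,270) and (584,270).

Run:
```python
from h import *
import pickle
c=pickle.load(open("w5.pkl","rb"))
f=lambda k:(np.array(k,float)+.5)/2.2-.5+[140,60]
k=f([(250,107),(534,107),(527,299),(626,300),(0,0),(0,0),(160,300),(260,299)])
print("cover",fit(c,k,91.2,[547,27,-.19],[0,1,2,3,6,7]))
k=f([(0,0)]*3+[(584,270.5)]+[(0,0)]*2+[(185,270.5),(0,0)])
print("gear",fit(c,k,65,[547,27,-.19],[3,6]))
print(c["T"][:3,3])
```

```text
cover (array([ 5.48203456e+02,  2.44482082e+01, -1.89192448e-01]), [[-0.9, -1.5], [1.9, -1.6], [-0.3, 0.9], [2.3, 0.4], [-2.1, 0.6], [0.0, 1.0]])
gear (array([ 5.48084700e+02,  2.66854840e+01, -1.90178981e-01]), [[2.3, 0.1], [-2.4, 0.1]])
[625.61656622   9.57844851 238.29201865]
```

Emit:
play_rows(deltas=[-0.3, -1.6, 6, 0, 0, 0.001, 0, -0.3, -1.6, 11, 0, 0, 0.001, 0, -0.3, -1.6, 15, 0, 0, 0.001, 0, -0.3, -1.6, 17, 0, 0, 0.001, 0, -0.3, -1.6, 17, 0, 0, 0.001, 0, -0.3, -1.6, 17, 0, 0, 0.001, 0, -0.3, -1.6, 17, 0, 0, 0.001, 0])

```text
clock: 16.45
eef_pos: [547.2, 27.4, 80.0]
tool_rot: [-3.142, -0.0, -0.191]
force: [-0.0, -0.4, -5.5]
width: 13.1
gripper_force: 59.2
```

Run:
```python
from h import *
import pickle
s=read_state();print(s["eef_pos"],s["tool_rot"],s["width"],s["force"])
c=camera_info("wrist");w=get_image("wrist")[:,:,::-1]
pickle.dump(c,open("w6.pkl","wb"));cv2.imwrite("pics/w6.png",w)
t=w[80:300,180:460]
o=cv2.resize(t,None,fx=2.7,fy=2.7,interpolation=cv2.INTER_CUBIC)
o=cv2.convertScaleAbs(o,alpha=1.3,beta=25)
cv2.imwrite("pics/w6c.png",o);print(o.shape)
```

```text
[547.17915953  27.35271917  79.98014025] [-3.14151802e+00 -3.29857731e-04 -1.91166544e-01] 13.132541086815028 [-0.02676616 -0.42413728 -5.4614966 ]
(594, 756, 3)
```

View pics/w6c.png

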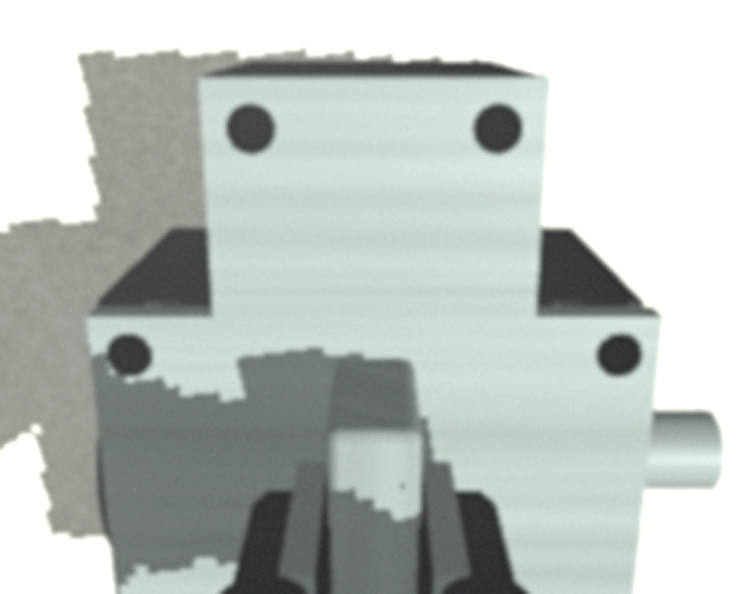

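Near-contact view: cover shoulders at (88,316),(660,316), gearbox shoulder corners at about (97,305),(640,304); a lateral error below 1 mm remains, so I measure the edges numerically.

Run:
```python
from h import *
import pickle
c=pickle.load(open("w6.pkl","rb"));g=cv2.GaussianBlur(cv2.cvtColor(cv2.imread("pics/w6.png"),cv2.COLOR_BGR2GRAY),(0,0),.7).astype(float)
def edge(v,a,b,sgn):
    d=sgn*np.diff(g[v,a:b+1]);d[d<0]=0;i=d.argmax();s=slice(max(i-2,0),i+3)
    return a+.5+(np.arange(len(d))[s]*d[s]).sum()/d[s].sum()
def run(name,rows,win,xyz):
    L=[];Rr=[]
    for v in rows:
        (a,b,s1),(e,f,s2)=win(v); L.append(edge(v,a,b,s1));Rr.append(edge(v,e,f,s2))
    rows=np.array(rows);L=np.array(L);Rr=np.array(Rr)
    yw=-.191;Rm=np.array([[np.cos(yw),-np.sin(yw)],[np.sin(yw),np.cos(yw)]])
    def res(p):
        out=[]
        for s,U in((1,L),(-1,Rr)):
            q=[np.r_[Rm@(np.array([x+p[0]*(name=="gear"),s*(y+p[2])+p[1]])),z]+[547.2,27.35,0] for x,y,z in xyz]
            pp=proj(c,np.array(q));u=pp[0,0]+(rows-pp[0,1])*(pp[1,0]-pp[0,0])/(pp[1,1]-pp[0,1]);out.append(u-U)
        return np.concatenate(out)
    r=least_squares(res,[0,0,0],loss="soft_l1");print(name,r.x.round(2),"res",np.abs(r.fun).mean().round(2));print(L[::4].round(1),Rr[::4].round(1))
# pixel guesses from the crop (scale 2.7, offset 180,80)
gl=lambda y:172-(y-230);gr=lambda y:572+(y-230)*.93
def wg(v):
    y=(v-80)*2.7;l=180+gl(y)/2.7;r=180+gr(y)/2.7
    return (int(l-6),int(l+6),-1),(int(r-6),int(r+6),1)
run("gear",list(range(168,190)),wg,[(32,50,65),(32,50,0)])
run("cover",list(range(115,158)),lambda v:((248,264,1),(374,388,1)),[(72,28,74),(32,28,74)])
run("cover2",list(range(170,194)),lambda v:((250,266,1),(372,388,-1)),[(72,28,74),(32,28,74)])
```

```text
gear [-3.49 -0.02  4.01] res 0.18
[239.3 235.3 231.5 226.6 222.7 218.6] [394.5 398.5 402.5 406.5 410.3 414.3]
cover [ 0.   -0.97 -0.32] res 0.05
[253.3 253.6 253.8 253.9 254.3 254.5 254.8 254.9 255.2 255.5 255.7] [382.7 382.5 382.2 382.  381.6 381.6 381.4 381.2 380.8 380.5 380.4]
cover2 [ 0.   -1.02 -0.21] res 0.08
[256.5 256.7 256.8 257.2 257.5 257.7] [379.8 379.6 379.5 379.3 378.8 378.6]
```

Run:
```python
from h import *
import pickle
c=pickle.load(open("w6.pkl","rb"));g=cv2.cvtColor(cv2.imread("pics/w6.png"),cv2.COLOR_BGR2GRAY).astype(int)
yw=-.191;Rm=np.array([[np.cos(yw),-np.sin(yw)],[np.sin(yw),np.cos(yw)]])
P=lambda x,y,z:np.r_[Rm@[x,y]+[547.2,27.35],z]
for y in(36,-36): print(proj(c,[P(32,y,74),P(32,y,68),P(32,y,65),P(33,y,65)]).round(1).tolist())
print(proj(c,[P(72,0,74),P(72,0,68),P(72,0,65),P(73,0,65)]).round(1).tolist())
for u in(232,240,248,392,400,406): print(u,g[184:204,u].tolist())
for u in(290,318,345): print(u,g[96:114,u].tolist())
```

```text
[[238.3, 199.0], [241.2, 195.1], [242.5, 193.3], [242.4, 191.4]]
[[393.7, 199.0], [391.0, 195.1], [389.7, 193.3], [389.9, 191.3]]
[[315.7, 109.6], [315.8, 108.9], [315.9, 108.5], [315.9, 106.2]]
232 [33, 33, 33, 33, 33, 34, 34, 37, 42, 51, 60, 65, 81, 113, 136, 141, 142, 142, 143, 139]
240 [33, 33, 32, 34, 34, 33, 35, 40, 46, 54, 59, 65, 81, 113, 136, 142, 142, 142, 142, 144]
248 [33, 34, 33, 34, 34, 33, 33, 33, 37, 51, 60, 65, 82, 111, 137, 143, 141, 143, 143, 142]
392 [26, 24, 28, 24, 26, 28, 29, 35, 39, 47, 58, 64, 82, 117, 144, 151, 150, 150, 148, 147]
400 [25, 26, 25, 24, 23, 25, 25, 26, 32, 46, 57, 64, 83, 118, 145, 152, 151, 150, 149, 149]
406 [23, 24, 24, 25, 25, 26, 24, 26, 33, 44, 57, 63, 83, 118, 147, 153, 151, 150, 147, 124]
290 [195, 188, 159, 119, 102, 97, 81, 52, 39, 38, 41, 55, 93, 127, 142, 145, 143, 143]
318 [202, 203, 203, 196, 169, 123, 81, 50, 37, 36, 38, 56, 92, 127, 143, 144, 145, 146]
345 [201, 202, 199, 198, 201, 194, 159, 86, 36, 30, 34, 53, 93, 126, 144, 146, 146, 147]
```

Run:
```python
from h import *
import pickle
c=pickle.load(open("w5.pkl","rb"));g=cv2.cvtColor(cv2.imread("pics/w5.png"),cv2.COLOR_BGR2GRAY).astype(int)
yw=-.1905;Rm=np.array([[np.cos(yw),-np.sin(yw)],[np.sin(yw),np.cos(yw)]])
P=lambda x,y,z:np.r_[Rm@[x,y]+[547.32,25.83],z]
for y in(36,-36): print(proj(c,[P(32,y,91.2),P(32,y,85.2),P(32,y,65),P(33,y,65)]).round(1).tolist())
for u in(228,236,244,250,388,396,402): print(u,g[174:202,u].tolist())
```

```text
[[238.3, 198.9], [241.2, 195.0], [249.4, 183.8], [249.3, 182.0]]
[[393.7, 198.9], [391.0, 195.1], [383.2, 183.8], [383.4, 182.0]]
228 [102, 98, 89, 71, 51, 37, 32, 32, 33, 34, 35, 36, 35, 36, 35, 35, 34, 34, 38, 50, 60, 65, 82, 112, 135, 142, 142, 141]
236 [32, 33, 33, 32, 32, 33, 32, 34, 33, 35, 34, 33, 36, 34, 34, 29, 25, 23, 30, 44, 58, 65, 81, 112, 137, 142, 141, 142]
244 [34, 33, 33, 31, 32, 32, 34, 31, 34, 35, 35, 34, 35, 35, 35, 35, 36, 35, 37, 50, 59, 65, 81, 113, 136, 142, 141, 141]
250 [34, 33, 33, 33, 33, 34, 33, 33, 35, 35, 35, 36, 35, 35, 34, 34, 34, 34, 38, 51, 60, 64, 82, 112, 135, 143, 141, 140]
388 [28, 27, 27, 26, 25, 25, 26, 28, 27, 35, 39, 42, 42, 37, 35, 31, 29, 24, 26, 42, 58, 64, 84, 119, 143, 150, 148, 149]
396 [46, 26, 22, 24, 26, 25, 25, 27, 28, 42, 52, 54, 55, 55, 55, 50, 42, 31, 30, 41, 55, 63, 82, 117, 145, 151, 150, 151]
402 [199, 199, 195, 188, 165, 127, 78, 39, 28, 39, 50, 54, 55, 54, 54, 53, 53, 52, 54, 58, 60, 63, 82, 118, 145, 153, 151, 150]
```

Emit:
play_rows(deltas=[-0.2, -0.9, 0, 0, 0, 0, 0, -0.2, -0.9, 0.5, 0, 0, 0, 0, -0.2, -0.9, 1, 0, 0, 0, 0, -0.2, -0.9, 1.5, 0, 0, 0, 0, -0.2, -0.9, 2, 0, 0, 0, 0, -0.2, -0.9, 2.4, 0, 0, 0, 0, -0.2, -0.9, 2.4, 0, 0, 0, 0])

```text
clock: 17.38
eef_pos: [547.0, 28.2, 77.4]
tool_rot: [3.142, 0.0, -0.191]
force: [-0.1, -1.2, -6.1]
width: 13.1
gripper_force: 59.2
```

Emit:
play_rows(deltas=[0, 0, 0.3, 0, 0, 0, 0, 0, 0, 0.6, 0, 0, 0, 0, 0, 0, 0.9, 0, 0, 0, 0, 0, 0, 0.9, 0, 0, 0, 0])

```text
clock: 17.88
eef_pos: [547.1, 28.3, 77.0]
tool_rot: [-3.141, -0.0, -0.191]
force: [-1.9, -0.7, 3.4]
width: 12.9
gripper_force: 60.4
```

Emit:
play_rows(deltas=[0, 0, 0, 0, 0, 0, 0.3, 0, 0, 0, 0, 0, 0, 0.7, 0, 0, 0, 0, 0, 0, 1, 0, 0, 0, 0, 0, 0, 1, 0, 0, -10, 0, 0, 0, 1, 0, 0, -40, 0, 0, 0, 1, 0, 0, -80, 0, 0, 0, 1, -20, 5, -109, 0, 0, -0.05, 1, -41, 11.4, -109, 0, 0, -0.093, 1, -41, 11.4, -109, 0, 0, -0.093, 1])

```text
clock: 19.12
eef_pos: [503.5, 24.8, 186.5]
tool_rot: [-3.141, -0.0, -0.099]
force: [-0.1, -0.9, 0.6]
width: 85.3
gripper_force: 0.0
```

Emit:
play_rows(deltas=[0, 0, 0, 0, 0, 0, 1, 0, 0, 0, 0, 0, 0, 1, 0, 0, 0, 0, 0, 0, 1])

```text
clock: 19.5
eef_pos: [505.0, 24.9, 185.2]
tool_rot: [3.141, 0.0, -0.098]
force: [-0.3, 0.4, 0.2]
width: 85.4
gripper_force: 0.0
```

Run:
```python
from h import *
import pickle
s=read_state();print(s["eef_pos"],s["tool_rot"],s["width"],s["force"])
c=camera_info("wrist");w=get_image("wrist")[:,:,::-1]
pickle.dump(c,open("w7.pkl","wb"));cv2.imwrite("pics/w7.png",w)
o=cv2.resize(w[0:260,130:460],None,fx=2.2,fy=2.2,interpolation=cv2.INTER_CUBIC)
cv2.imwrite("pics/w7c.png",o)
```

```text
[505.00772957  24.87971402 185.17326064] [ 3.14137232e+00  2.47950983e-04 -9.83934443e-02] 85.3630568206349 [-0.33016219  0.42202333  0.24362374]
```

View pics/w7c.png

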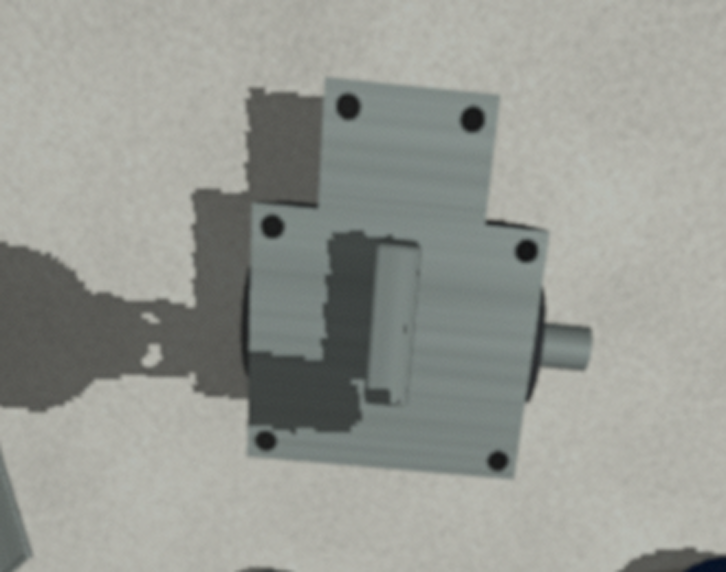

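The cover sits nose over nose; its bolt holes and corners land within 1–3 crop pixels of the housing's in the earlier view. Checking it numerically using the bolt holes and corners.

Run:
```python
from h import *
import pickle
def bolts(n,z):
    c=pickle.load(open(f"{n}.pkl","rb"));g=cv2.cvtColor(cv2.imread(f"pics/{n}.png"),cv2.COLOR_BGR2GRAY).astype(float);o=[]
    for x,y in[(348,106),(473,119),(272,226),(527,250),(266,440),(498,460)]:
        u,v=(x/2.2+130,y/2.2);a,b=int(round(u)),int(round(v))
        for _ in range(3):
            w=g[b-6:b+7,a-6:a+7];k=np.clip(np.median(w)-8-w,0,None);Y,X=np.mgrid[-6:7,-6:7];k*=(X**2+Y**2<=36)
            cx,cy=a+(k*X).sum()/k.sum(),b+(k*Y).sum()/k.sum();a,b=int(round(cx)),int(round(cy))
        o.append(ray(c,cx,cy,z))
    return np.array(o)
a=bolts("w3",65);b=bolts("w7",71);d=b-a
print(d.round(1).tolist());A=a-a.mean(0);B=b-b.mean(0)
print("shift world",d.mean(0),"rot",np.arctan2((A[:,0]*B[:,1]-A[:,1]*B[:,0]).sum(),(A*B).sum()))
yw=-.192;r=np.array([[np.cos(yw),np.sin(yw)],[-np.sin(yw),np.cos(yw)]]);print("in gearbox axes",r@d.mean(0))
c=pickle.load(open("w7.pkl","rb"))
k=np.array([(325,77),(499,95),(485,221),(548,232),(514,479),(248,458),(251,203),(318,207)],float)
print(fit(c,(k+.5)/2.2-.5+[130,0],71,[547,27,-.19]))
```

```text
[[-0.1, 0.2], [-0.2, 0.2], [-0.3, 0.2], [-0.2, 0.1], [-0.4, 0.2], [-0.2, 0.1]]
shift world [-0.22728929  0.16310735] rot 0.0006238729343365215
in gearbox axes [-0.2542373   0.11673826]
(array([ 5.47532658e+02,  2.71037122e+01, -1.87980424e-01]), [[-0.8, -0.6], [0.6, -0.8], [0.1, 1.6], [1.2, -0.6], [0.4, 0.8], [-0.9, 0.1], [-0.2, -0.2], [-0.4, 0.9]])
```

```bash
python3 -c "
from cell import *
print(finish_job())"
```

```text
the job is handed in; nothing more can be done
None
```

I laid the dust cover flat in the tray, handle up, then set the steel cover gently on the gearbox, nose over nose and within about 0.3 mm of flush, and handed the job in at about 19.5 s.

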